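# Sift the small nuts out of the wheel nuts

### The arm

A 6-joint arm with a two-finger parallel gripper is mounted at the origin on the work surface. World frame = base frame: x ahead of the robot, y to its left, z up, the work surface at z = 0. Lengths are in mm, angles in rad, forces in N, time in s.
With the tool pointing down it reaches from about 400 to 925 mm from the base axis. Payload 12.5 kg.
Tool frame: the origin (TCP) lies on the front face of the gripper's body, between the roots of the fingers; the fingertips stand 78 mm ahead of it and the grasp point (between the pads) lies 59 mm ahead of it (env.nose_length is the distance from the TCP to the fingertips, in mm); z points along the fingers, y is the line along which they close (so a half turn about z gives the same grasp; the last joint's range is limited). The gripper opens to 95 mm and grips with 3 to 60 N. Pads are 20 mm wide; open, the fingers measure 119 mm over their backs; the gripper's body (75 mm by 180 mm) begins 59 mm behind the grasp point.
Start: joints at [-1.246, 0.491, 1.559, -0, 1.092, -0.106], TCP at [261.021, -567.896, 292.261] pointing down, gripper open.
Joint ranges: [-3.1, 3.1], [-0.84, 2.19], [0.05, 2.79], [-1.13, 4.28], [0.06, 2.93], [-2.69, 2.69]. Speed limits (rad/s): [2.22, 2.22, 2.79, 3.14, 3.14, 3.14].

### API

Orientations are given as [roll, pitch, yaw] about the fixed x, y, z axes, in that order (R = Rz(yaw) Ry(pitch) Rx(roll)).
In Python, from cell import env gives the robot as it stands.
- The arm moves only by the tool jog_arm, never from a script. Its argument "motion" is a list of rows, each a list of 7 numbers: the turn, a rotation vector about the tool's x, y, z in degrees, then the shift along the tool's x, y, z in mm, then the finger opening in mm, from 0 to 95.1. In form: [[wx, wy, wz, x, y, z, hand], ...]. A call has 1 to 10 rows; each row shifts and turns the commanded pose from where the row before left it, along the tool's axes as they then stand; what a row does not reach is not made up. A row lasts 1/8 s, in which the tool goes at most 62.5 mm and 10.7 degrees, less where a joint would pass 70% of its speed; a pose out of reach is approached as far as the arm can. A call is refused whole if a number of a shift passes 62.5 or a number of a turn 10.7, either way. A call with a gripper value outside its range is refused whole. The fingers move at their own pace and stop on an object; the grip force is fixed at half the most. Time passes only in rows, so rows that do not move let the fingers close. It gives the time, the measured TCP pose, the force, the opening and the grip force at its end, in the units of the state.
- env.state(): the state, without advancing time (a new reading comes with each control period).
- env.read_camera(name): name is "scene" or "top" or "wrist"; returns a dict with "color" (400x640x3 uint8, red, green, blue), "z_map" (400x640 float32, mm along the optical axis (not along the pixel's ray), 0 where there is no reading), "camera_matrix" (3x3 intrinsics, pixels), "world_to_cam" (4x4, takes a point from world to camera coordinates). Camera axes: x right, y up, looking along -z (the intrinsics and any distortion apply to the point x, -y, -z); pixel columns grow to the right and rows downward; lengths in mm; the calibration is good to about 2 mm. A picture is of the moment at which its call begins.
- env.job_done(): hands the job in; it is judged then, once.
Trained networks look in the newest picture that a camera, given by its name, has taken for a name from the list of things; names that differ only in an ending like _2 or _b are one class to them, and where a whole thing is asked for, a point or a joint stands for the part that bears it (a point fixed in the world has none). Each returns a list of dicts, best first, with "score" (0 to 1); they miss things now and then, are a little off and sometimes report something else, mostly with a low value. They report only what shows in the picture. A call takes as long as a camera call. They do not tell look-alikes from the thing itself.
- env.recognise(camera, thing): "location" ([column, row] in pixels, amid what is visible of it).
The state is a dict: "t": time; "joints": joint angles; "qvel": joint speeds; "tau": joint torques, N m; "eef_pos": TCP position; "tcp_rot": TCP orientation; "ft_force": force on the tool from outside, world axes, zero at the start; "moment": the same for the moment, N m; "opening": opening from 0.0 (shut) to 1.0 (fully open); "grip_force": force on a finger pad.
Only numpy, scipy, OpenCV 4.12 (cv2) and the standard library are available. Lean on these libraries where they do the work, as an engineer would, in place of code of your own. Each camera call takes 0.05 s, during which the arm holds its last target. There are 200 camera calls.

### The job

Lift the sieve of mixed nuts by its handle, keep it level and set it gently into the guides of the catch box with every nut still in it. Then, holding it down on the ledges, shake it side to side along the guides, without banging the ends, until all five small nuts have dropped into the box and only the three wheel nuts are left; do not touch the nuts with the gripper. Finish by sliding the sieve up to the rubber bumpers of the stop plate, press it there with a light steady push of about 10 N (never more than 20 N), and let go, leaving it there by the bumpers and the other things on the bench alone.

Things in the scene. Friction and masses are not known exactly. Their poses are not given: they have to be found in the camera images.
- sieve: Loose aluminium sieve, 260 to 460 g, on the bench. Tray 155 mm long (its x), 110 wide (its y), walls 40 high, 5 (sides) and 6 (ends) thick. Along each long side, at the bottom, a flat runner 4 mm thick sticks out 10 mm: 130 mm over the runners. Carries eight nuts. Origin: centre of its underside, z up; half a turn makes no difference.
- sieve_grip (a point): Middle of the sieve's handle: level black bar 14 mm thick (sieve x), 24 high, 110 long (sieve y), bridging the tray's middle on two plates at the side walls. Point on the bar's centre, 98 mm above the sieve's underside; bar from 86 to 110 mm. Grip it from above, fingers closing along the sieve's x.
- sieve_floor (a point): Middle of the sieve's floor, at its top face (4 mm above the underside). Floor: four bars 12 mm wide across the sieve (along y) at x = -46.5, -15.5, 15.5, 46.5 mm, 19 mm slots between and at the ends. Metal is slick (friction 0.2 to 0.3): nuts stay put if carried level below 1.5 m/s2; 30 to 40 mm strokes along x of 0.2 s each, reversed at once, make them slide.
- box: Grey sheet-metal catch box, fixed, open on top, 245 mm long (its x), 142 wide (its y), inner floor at 4 mm. Long walls carry inner ledges at 70 mm and go on as guides to 84 mm, 134 mm apart (2 mm play each side of the sieve's runners), with flared lips to 91 mm. Origin: centre of its underside, z up.
- box_ledge (a point): Middle of the box's channel at ledge height, 70 mm over the box's underside, axes as the box's. The sieve's runners lie on the ledges and slide along x, sieve x along box x. The -x end wall (inner face at x = -112.5 mm, 84 mm high) stops the sieve's middle at x = -35 mm; the stop plate limits the other way.
- stop: Steel stop plate across the +x end of the channel, 126 mm wide, 10 thick, 2 to 36 mm above the ledges, clamped rigidly, face 0 to 4 mm in from x = 112.5 mm. Origin: middle of its inner face, at ledge height; box axes. Two black rubber bumpers (14 mm across, at y = 30 and -30 mm, 21 mm up) stick out of it 2 to 20 mm, set anew each time and not reported: feel for them. Travel 46 to 68 mm.
- spray_can: Bystander: blue spray can, 54 mm across, 150 mm tall, loose on the bench beyond the work. Origin: centre of its foot.
- tape_roll: Bystander: roll of masking tape lying flat, 100 mm across, 24 mm high, loose. Origin: centre of its underside.
- sanding_block: Bystander: sanding block, 122 by 67 by 36 mm, loose. Origin: centre of its underside.
- wheel_nut0: Large wheel nut: round flange 27 mm across, 5 mm thick at its foot, hexagonal body 24 mm across corners (21 mm flats), 32 mm tall, 60 g; too thick for the slots. Loose, starts standing on a bar of the sieve; all nuts change places. Origin: centre of its foot, z its axis.
- wheel_nut1: Large wheel nut: round flange 27 mm across, 5 mm thick at its foot, hexagonal body 24 mm across corners (21 mm flats), 32 mm tall, 60 g; too thick for the slots. Loose, starts standing on a bar of the sieve; all nuts change places. Origin: centre of its foot, z its axis.
- wheel_nut2: Large wheel nut: round flange 27 mm across, 5 mm thick at its foot, hexagonal body 24 mm across corners (21 mm flats), 32 mm tall, 60 g; too thick for the slots. Loose, starts standing on a bar of the sieve; all nuts change places. Origin: centre of its foot, z its axis.
- small_nut0: Small steel nut, hexagonal, 15 mm across, 8 mm thick, 11 g. Loose, starts flat on a bar of the sieve; all nuts change places. It drops through a slot once it has slid 4 to 8 mm along the sieve's x. Origin: centre of its foot, z its axis.
- small_nut1: Small steel nut, hexagonal, 15 mm across, 8 mm thick, 11 g. Loose, starts flat on a bar of the sieve; all nuts change places. It drops through a slot once it has slid 4 to 8 mm along the sieve's x. Origin: centre of its foot, z its axis.
- small_nut2: Small steel nut, hexagonal, 15 mm across, 8 mm thick, 11 g. Loose, starts flat on a bar of the sieve; all nuts change places. It drops through a slot once it has slid 4 to 8 mm along the sieve's x. Origin: centre of its foot, z its axis.
- small_nut3: Small steel nut, hexagonal, 15 mm across, 8 mm thick, 11 g. Loose, starts flat on a bar of the sieve; all nuts change places. It drops through a slot once it has slid 4 to 8 mm along the sieve's x. Origin: centre of its foot, z its axis.
- small_nut4: Small steel nut, hexagonal, 15 mm across, 8 mm thick, 11 g. Loose, starts flat on a bar of the sieve; all nuts change places. It drops through a slot once it has slid 4 to 8 mm along the sieve's x. Origin: centre of its foot, z its axis.
Mind the look-alikes: they are no part of the job. Of the things shaped like the sieve, the aluminium one is meant. What is shaped like the wheel_nut2 but orange is not meant.

How it is judged (in metres and radians):
On the way, in this order (a step that is already met when the one before it is completed fails the run):
1. the sieve lies in the guides on the ledges, all eight nuts still in it (z of sieve in the frame of box between 0.067 and 0.073 m and y of sieve in the frame of box between -0.005 and 0.005 m and x of sieve in the frame of box between -0.039 and 0.035 m and angle between sieve's own z axis and vertical below 0.05 rad and x of small_nut0 in the frame of sieve between -0.074 and 0.074 m and y of small_nut0 in the frame of sieve between -0.052 and 0.052 m and z of small_nut0 in the frame of sieve between -0.004 and 0.04 m and x of small_nut1 in the frame of sieve between -0.074 and 0.074 m and y of small_nut1 in the frame of sieve between -0.052 and 0.052 m and z of small_nut1 in the frame of sieve between -0.004 and 0.04 m and x of small_nut2 in the frame of sieve between -0.074 and 0.074 m and y of small_nut2 in the frame of sieve between -0.052 and 0.052 m and z of small_nut2 in the frame of sieve between -0.004 and 0.04 m and x of small_nut3 in the frame of sieve between -0.074 and 0.074 m and y of small_nut3 in the frame of sieve between -0.052 and 0.052 m and z of small_nut3 in the frame of sieve between -0.004 and 0.04 m and x of small_nut4 in the frame of sieve between -0.074 and 0.074 m and y of small_nut4 in the frame of sieve between -0.052 and 0.052 m and z of small_nut4 in the frame of sieve between -0.004 and 0.04 m and x of wheel_nut0 in the frame of sieve between -0.074 and 0.074 m and y of wheel_nut0 in the frame of sieve between -0.052 and 0.052 m and z of wheel_nut0 in the frame of sieve between -0.004 and 0.04 m and x of wheel_nut1 in the frame of sieve between -0.074 and 0.074 m and y of wheel_nut1 in the frame of sieve between -0.052 and 0.052 m and z of wheel_nut1 in the frame of sieve between -0.004 and 0.04 m and x of wheel_nut2 in the frame of sieve between -0.074 and 0.074 m and y of wheel_nut2 in the frame of sieve between -0.052 and 0.052 m and z of wheel_nut2 in the frame of sieve between -0.004 and 0.04 m), for 0.2 s.
2. all small nuts are in the box, the sieve still in the guides with the wheel nuts in it (z of sieve in the frame of box between 0.067 and 0.073 m and y of sieve in the frame of box between -0.005 and 0.005 m and x of sieve in the frame of box between -0.039 and 0.035 m and angle between sieve's own z axis and vertical below 0.05 rad and x of small_nut0 in the frame of box between -0.118 and 0.118 m and y of small_nut0 in the frame of box between -0.067 and 0.067 m and z of small_nut0 in the frame of box between -0.004 and 0.045 m and x of small_nut1 in the frame of box between -0.118 and 0.118 m and y of small_nut1 in the frame of box between -0.067 and 0.067 m and z of small_nut1 in the frame of box between -0.004 and 0.045 m and x of small_nut2 in the frame of box between -0.118 and 0.118 m and y of small_nut2 in the frame of box between -0.067 and 0.067 m and z of small_nut2 in the frame of box between -0.004 and 0.045 m and x of small_nut3 in the frame of box between -0.118 and 0.118 m and y of small_nut3 in the frame of box between -0.067 and 0.067 m and z of small_nut3 in the frame of box between -0.004 and 0.045 m and x of small_nut4 in the frame of box between -0.118 and 0.118 m and y of small_nut4 in the frame of box between -0.067 and 0.067 m and z of small_nut4 in the frame of box between -0.004 and 0.045 m and x of wheel_nut0 in the frame of sieve between -0.074 and 0.074 m and y of wheel_nut0 in the frame of sieve between -0.052 and 0.052 m and z of wheel_nut0 in the frame of sieve between -0.004 and 0.04 m and x of wheel_nut1 in the frame of sieve between -0.074 and 0.074 m and y of wheel_nut1 in the frame of sieve between -0.052 and 0.052 m and z of wheel_nut1 in the frame of sieve between -0.004 and 0.04 m and x of wheel_nut2 in the frame of sieve between -0.074 and 0.074 m and y of wheel_nut2 in the frame of sieve between -0.052 and 0.052 m and z of wheel_nut2 in the frame of sieve between -0.004 and 0.04 m), for 0.2 s.
3. the sieve is pressed against the stop's bumpers with more than 4 N for 0.2 s (z of sieve in the frame of box between 0.067 and 0.073 m and y of sieve in the frame of box between -0.005 and 0.005 m and x of sieve in the frame of box between -0.039 and 0.035 m and angle between sieve's own z axis and vertical below 0.05 rad and x of sieve in the frame of stop between -0.1005 and -0.0765 m and contact force between sieve and stop above 4 N), for 0.2 s.
At the end, for the whole second after the job is handed in: The sieve lies flat in the guides on the box's ledges (height within 3 mm, tilt under 3 degrees), its end at the stop's bumpers (not more than 23 mm from the stop plate), at rest and let go; all five small nuts lie in the box below and all three wheel nuts in the sieve (all of step 2 and x of sieve in the frame of stop between -0.1005 and -0.0765 m and linear speed of sieve below 0.02 m/s and contact force between the fingers and sieve below 0.1 N); the robot touches nothing.
It fails at once if the sieve is pressed or knocked against the stop with more than 20 N (contact force between sieve and stop above 20 N).
It fails at once if the sieve is pressed or knocked on the box with more than 40 N (contact force between sieve and box above 40 N).
It fails at once if the gripper pushes a nut (contact force between the fingers and small_nut0 above 0.5 N or contact force between the fingers and small_nut1 above 0.5 N or contact force between the fingers and small_nut2 above 0.5 N or contact force between the fingers and small_nut3 above 0.5 N or contact force between the fingers and small_nut4 above 0.5 N or contact force between the fingers and wheel_nut0 above 0.5 N or contact force between the fingers and wheel_nut1 above 0.5 N or contact force between the fingers and wheel_nut2 above 0.5 N).
It fails at once if a bystander is moved by more than 20 mm (distance of any of spray_can, tape_roll, sanding_block from where it was at the start of the episode above 0.02 m).
It also fails if it takes over 72 s, if anything falls off the work surface, if the arm or the gripper's body presses on something with over 40 N, if the wrist force passes 120 N, or if a joint passes its speed limit or range.

## Working session

There is one attempt and no reset: what is moved stays moved. The work goes in short steps, Python scripts to look and compute and a tool call to move; the robot and the scene stay as the last step left them, time stands still between calls to the robot, and variables do not carry over. Pictures are saved under pics/ and viewed, at most 10 in all, crops included, and the job is handed in when it is done.

Besides the shell and the picture viewer there is one more tool, called after ">>>" as name(argument=value, ...), one argument or row to a line, values as JSON. jog_arm: Moves the arm, as the interface text tells. Its arguments: {"type":"object","properties":{"motion":{"type":"array"}},"required":["motion"]}

```bash
mkdir -p pics
cat > h.py <<'E'
import numpy as np, cv2
from cell import env
def cam(n):
    return env.read_camera(n)
def cloud(r):
    z=r["z_map"];K=r["camera_matrix"];h,w=z.shape
    u,v=np.meshgrid(np.arange(w),np.arange(h))
    p=np.stack([(u-K[0,2])/K[0,0]*z,-(v-K[1,2])/K[1,1]*z,-z,np.ones_like(z)],-1)
    P=p@np.linalg.inv(r["world_to_cam"]).T
    P=P[...,:3];P[z<=0]=np.nan
    return P
def save(r,n): cv2.imwrite("pics/"+n,r["color"][...,::-1])
E
python3 - <<'E'
from h import *
for n in("top","scene"):
    r=cam(n);save(r,n+"1.png");P=cloud(r);np.save(n+"1.npy",P)
    for t in("sieve","sieve_grip","box","stop","spray_can","tape_roll","sanding_block"):
        for d in env.recognise(n,t)[:3]:
            c,w=np.round(d["location"]).astype(int);print(n,t,round(d["score"],2),c,w,np.round(P[w,c]))
print(env.state())
E
```

```text
top sieve 0.67 250 203 [527. 230.   2.]
top sieve_grip 0.83 270 290 [310. 176.   1.]
top sieve_grip 0.64 247 207 [505. 218.  96.]
top box 0.76 419 190 [ 556. -201.    4.]
top stop 0.72 378 200 [517. -82. 106.]
top spray_can 0.68 331 116 [700.  23. 149.]
top tape_roll 0.62 408 110 [ 770. -182.    5.]
top sanding_block 0.84 274 117 [742. 166.  38.]
top sanding_block 0.27 248 207 [516. 235.   3.]
scene sieve 0.7 372 280 [507. 206.   4.]
scene sieve 0.59 443 219 [288. 160.   5.]
scene sieve_grip 0.8 374 280 [504. 208.   4.]
scene sieve_grip 0.73 444 220 [287. 163.   4.]
scene box 0.65 262 156 [ 520. -226.    4.]
scene stop 0.92 288 164 [530. -71. 101.]
scene spray_can 0.41 367 268 [540. 226.  90.]
scene tape_roll 0.59 188 210 [ 738. -158.   -0.]
scene sanding_block 0.79 251 326 [754. 190.  35.]
{'t': 0.8, 'joints': array([-1.24560575e+00,  4.90854841e-01,  1.55889984e+00, -4.72312358e-05,
        1.09166240e+00, -1.05650048e-01]), 'qvel': array([ 0.00282573, -0.00051155, -0.00019419,  0.00101762,  0.00358322,
        0.0008305 ]), 'tau': array([ 2.55120794e-03, -6.12398672e+01, -2.58419037e+01,  6.92869560e-02,
        4.45101690e-02,  2.49138928e-06]), 'eef_pos': array([ 261.01051175, -567.90324017,  292.28906833]), 'tcp_rot': array([3.14142248e+00, 6.01978530e-05, 4.30862392e-01]), 'ft_force': array([0.14450026, 0.42522017, 0.27157576]), 'moment': array([-0.08947481,  0.00587728, -0.00739605]), 'grip_force': 0.0, 'opening': 1.002301075671359}
```

View pics/top1.png

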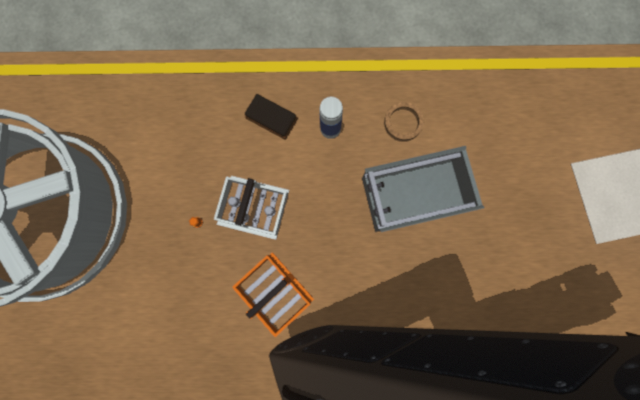

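View pics/scene1.png

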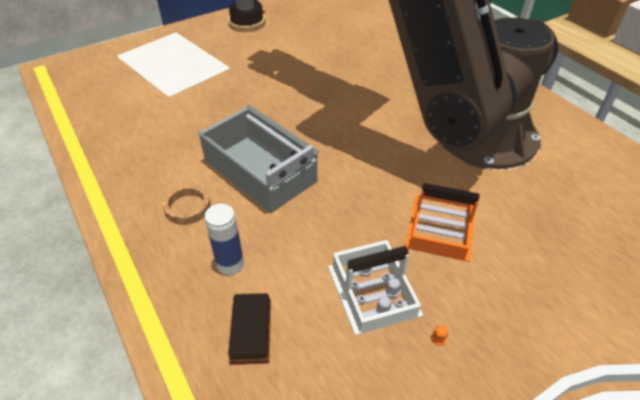

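The top view shows the aluminium sieve at (250,207), with the orange decoy at (272,295). The box is at (422,190), its stop plate at its left end (375,197), which is the +y world side. The can is at (331,116).

```bash
cat > fit.py <<'E'
from h import *
def rect(p):
    (c,s,a)=cv2.minAreaRect(p[:,:2].astype(np.float32));return np.round(c,1),np.round(s,1),round(a,2)
def sel(P,x0,x1,y0,y1,z0,z1):
    Q=P.reshape(-1,3);return Q[(Q[:,0]>x0)&(Q[:,0]<x1)&(Q[:,1]>y0)&(Q[:,1]<y1)&(Q[:,2]>z0)&(Q[:,2]<z1)]
E
python3 - <<'E'
from fit import *
for n in("top","scene"):
    P=np.load(n+"1.npy")
    b=sel(P,420,620,120,320,90,116);print(n,"bar",len(b),rect(b),np.percentile(b[:,2],[5,50,95]), np.median(b,0))
    w=sel(P,420,620,120,320,30,48);print("walls",len(w),rect(w),np.median(w[:,2]))
    w=sel(P,420,620,120,320,12,48);print("walls",len(w),rect(w))
    x=sel(P,420,700,-370,-40,76,112);print("box",len(x),rect(x),np.percentile(x[:,2],[5,50,95]))
    x=sel(P,420,700,-370,-40,20,112);print("box",len(x),rect(x))
    x=sel(P,420,700,-370,-40,98,112);print("stop",len(x),rect(x),np.median(x,0))
    g=sel(P,380,720,-400,0,-10,14);print("floor z",np.median(g[:,2]))
    c=sel(P,620,760,-30,90,60,170);print("can",rect(c))
E
```

```text
top bar 389 (array([516. , 220.9]), array([ 16.7, 110. ]), 75.64) [ 94.4617743  108.76942514 111.86823973] [514.70823589 219.74334777 108.76942514]
walls 642 (array([516.1, 221.4]), array([155.8, 110.1]), 75.6) 38.72136259836134
walls 902 (array([516.1, 221.3]), array([156.2, 110.2]), 75.43)
box 1732 (array([ 545.9, -190.4]), array([153. , 248.6]), 12.53) [ 80.42357851  88.48398941 106.72140996]
box 3386 (array([ 587.3, -181.2]), array([238. , 248.6]), 12.5)
stop 304 (array([522.6, -86.6]), array([126. ,  34.6]), 12.16) [520.3374207  -79.52927304 105.83400539]
floor z 0.9468157633116334
can (array([718. ,  21.9]), array([51. , 52.8]), 47.72)
scene bar 798 (array([517.2, 225.1]), array([ 19.3, 110.2]), 75.02) [ 91.91405899 108.07830113 111.59077279] [520.30665881 227.27455006 108.07830113]
walls 1387 (array([516.5, 224.5]), array([158.5, 112.4]), 75.32) 38.277415025593655
walls 2502 (array([516.6, 224.5]), array([158.6, 112.3]), 75.46)
box 1882 (array([ 546.1, -187.6]), array([155.4, 252.8]), 12.6) [ 77.43668845  87.53750143 106.33446119]
box 5625 (array([ 587.5, -178.4]), array([240.1, 252.8]), 12.63)
stop 360 (array([523.9, -83.2]), array([127. ,  36.4]), 14.85) [525.98874943 -74.55340835 104.94828738]
floor z 0.5822318081885669
can (array([721.1,  28.1]), array([53.9, 52.3]), 51.81)
```

>>> jog_arm(
  motion=[
    [0,0,6.1,0,0,0,95],
    [0,0,6.1,0,0,0,95],
    [0,0,0,45,-38.4,-5,95],
    [0,0,0,45,-38.4,-5,95],
    [0,0,0,45,-38.4,-5,95],
    [0,0,0,45,-38.4,-5,95],
    [0,0,0,45,-38.4,-5,95],
    [0,0,0,45,-38.4,-5,95],
    [0,0,0,45,-38.4,-5,95],
    [0,0,0,45,-38.4,-5,95],
  ],
)

```text
t: 2.05
eef_pos: [547.1, -188.4, 332.6]
tcp_rot: [3.141, -0.0, 0.218]
ft_force: [0.2, -0.6, 0.6]
opening: 0.999
grip_force: 0.0
```

>>> jog_arm(
  motion=[
    [0,0,0,0,0,0,95],
    [0,0,0,0,0,0,95],
  ],
)

```text
t: 2.3
eef_pos: [545.9, -190.2, 332.1]
tcp_rot: [3.141, 0.0, 0.219]
ft_force: [0.2, -0.1, -0.2]
opening: 0.999
grip_force: 0.0
```

Run:
```python
from fit import *
s=env.state();print(s["eef_pos"],s["tcp_rot"],s["t"])
r=cam("wrist");save(r,"wrist1.png");P=cloud(r);np.save("w1.npy",P)
print(np.round(np.linalg.inv(r["world_to_cam"]),2))
x=sel(P,420,700,-370,-40,76,112);print("box",len(x),rect(x))
x=sel(P,420,700,-370,-40,98,112);print("stop",len(x),rect(x),np.median(x,0))
```

```text
[ 545.91515103 -190.18985655  332.10859297] [3.14144901e+00 3.51650743e-04 2.18554548e-01] 2.3
[[ 2.2000e-01  9.4000e-01  2.6000e-01  6.2086e+02]
 [-9.8000e-01  2.1000e-01  6.0000e-02 -1.7401e+02]
 [-0.0000e+00 -2.7000e-01  9.6000e-01  4.2421e+02]
 [ 0.0000e+00  0.0000e+00  0.0000e+00  1.0000e+00]]
box 6782 (array([ 547. , -188.5]), array([152.6, 248.3]), 12.52)
stop 1237 (array([524.4, -85.3]), array([125. ,  35.7]), 12.5) [530.1557676  -77.84239079 105.58081364]
```

View pics/wrist1.png

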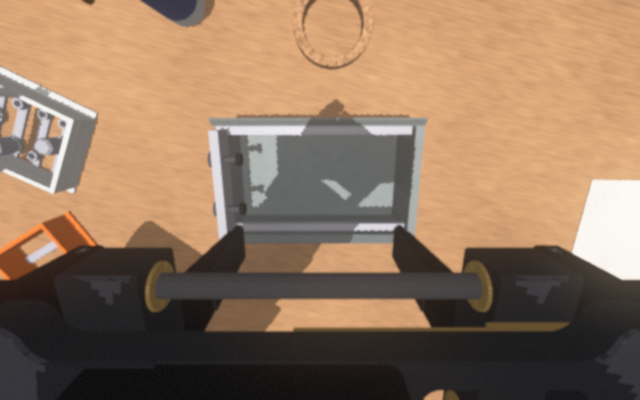

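The wrist view shows the box at the centre, the stop plate at (218,180) on the left with its bumpers at (238,158) and (238,208), and the -x wall on the right at (415,175).

Run:
```python
from fit import *
a=np.deg2rad(102.52);ux=np.array([np.cos(a),np.sin(a)]);uy=np.array([-np.sin(a),np.cos(a)])
c=np.array([546.4,-189.3])
for n in("w1","top1","scene1"):
    P=np.load(n+".npy");q=sel(P,420,700,-370,-40,30,112)
    X=(q[:,:2]-c)@ux;Y=(q[:,:2]-c)@uy;Z=q[:,2]
    m=(Z>80)&(Z<95);print(n,"lateral",np.percentile(Y[m],[.3,99.7]),"long",np.percentile(X[m],[.3,99.7]))
    m=(Z>101)&(abs(Y)<55);print(" plate top X",np.percentile(X[m],[2,98]))
    m=(Z>74)&(Z<98)&(abs(Y)<45)&(X>60)
    for y in(30,-30): 
        k=m&(abs(Y-y)<9);print(" bump",y,k.sum(),np.percentile(X[k],[1,5,50]) if k.any() else 0)
    m=(Z>60)&(Z<98)&(abs(Y)<15)&(X>60);print(" face",m.sum(),np.percentile(X[m],[5,50]) if m.any() else 0)
    m=(Z>60)&(Z<86)&(abs(Y)<50)&(X<-60);print(" -end",np.percentile(X[m],[1,50,95,99]))
```

```text
w1 lateral [-77.09556231  75.0475023 ] long [-122.87404079  121.34653845]
 plate top X [107.81436855 117.83263832]
 bump 30 219 [ 88.07246403  88.24518938 100.42821958]
 bump -30 246 [ 88.12018415  88.37489991 101.14434833]
 face 171 [107.81783884 108.13194277]
 -end [-122.96211715 -114.59559216 -112.7790164  -112.59591171]
top1 lateral [-75.61809997  77.17869911] long [-124.1471696   122.93430124]
 plate top X [106.98407817 118.68628691]
 bump 30 53 [86.85031273 87.71440843 99.06916095]
 bump -30 49 [87.30977063 88.07521277 98.98499829]
 face 51 [115.98527737 116.91589097]
 -end [-124.12651544 -115.17521309 -113.708401   -113.29447616]
scene1 lateral [-77.16338516  77.00185264] long [-123.77746671  127.01459045]
 plate top X [108.92458976 121.61996779]
 bump 30 74 [ 91.21459494  92.12306219 120.86752988]
 bump -30 77 [ 89.55690687  92.3834533  121.18930154]
 face 150 [115.12398226 119.11921337]
 -end [-122.05367266 -112.51366868 -109.45512565 -108.35349003]
```

>>> jog_arm(
  motion=[
    [0,0,9,0,0,0,95],
    [0,0,9,0,0,0,95],
    [0,0,9,0,0,0,95],
    [0,0,0,-18.9,-56,0,95],
    [0,0,0,-18.9,-56,0,95],
    [0,0,0,-18.9,-56,0,95],
    [0,0,0,-18.9,-56,0,95],
    [0,0,0,-18.9,-56,0,95],
    [0,0,0,-18.9,-56,0,95],
    [0,0,0,-18.9,-56,0,95],
  ],
)

```text
t: 3.6
eef_pos: [516.3, 222.8, 332.3]
tcp_rot: [3.142, -0.0, -0.256]
ft_force: [0.0, 0.2, -0.5]
opening: 0.999
grip_force: 0.0
```

>>> jog_arm(
  motion=[
    [0,0,0,0,0,0,95],
    [0,0,0,0,0,0,95],
  ],
)

```text
t: 3.85
eef_pos: [516.5, 221.3, 332.1]
tcp_rot: [3.141, 0.0, -0.254]
ft_force: [0.3, -0.2, 0.4]
opening: 1.001
grip_force: 0.0
```

Run:
```python
from fit import *
s=env.state();print(s["eef_pos"],np.rad2deg(s["tcp_rot"]),s["t"],s["ft_force"])
r=cam("wrist");save(r,"wrist2.png");P=cloud(r);np.save("w2.npy",P)
b=sel(P,420,620,120,320,103,116);print("bar",len(b),rect(b),np.median(b,0))
w=sel(P,420,620,120,320,35,45);print("walls",len(w),rect(w))
```

```text
[516.48693691 221.28323166 332.07695101] [ 1.79969240e+02  7.52844592e-03 -1.45719344e+01] 3.85 [ 0.3258852  -0.22572435  0.40155224]
bar 1146 (array([517.7, 223.8]), array([ 13.1, 108.9]), 75.62) [520.93017489 222.59850497 109.6506114 ]
walls 1890 (array([517.6, 223.6]), array([155. , 109.8]), 75.38)
```

View pics/wrist2.png

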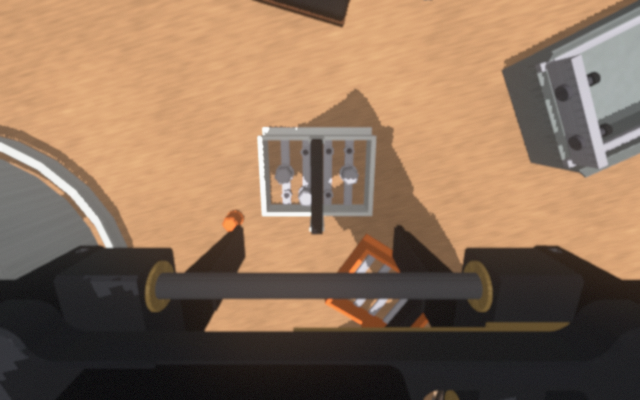

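The wrist view shows the bar at (317,185), with wheel nuts and small nuts on either side of it and nothing near the bar's height. The measured bar centre is (517.7, 223.8), z 110 on top.

>>> jog_arm(
  motion=[
    [0,0,0,0.4,-2.4,20,95],
    [0,0,0,0,0,35,95],
    [0,0,0,0,0,40,95],
    [0,0,0,0,0,35,95],
    [0,0,0,0,0,25,95],
    [0,0,0,0,0,15,95],
    [0,0,0,0,0,5,95],
    [0,0,0,0,0,0,60],
    [0,0,0,0,0,0,40],
    [0,0,0,0,0,0,30],
  ],
)

```text
t: 5.15
eef_pos: [517.4, 224.8, 157.9]
tcp_rot: [-3.141, -0.001, -0.253]
ft_force: [0.6, -0.5, 0.1]
opening: 0.737
grip_force: 0.0
```

>>> jog_arm(
  motion=[
    [0,0,0,0,0,0,22],
    [0,0,0,0,0,0,18],
    [0,0,0,0,0,0,16],
    [0,0,0,0,0,0,15],
    [0,0,0,0,0,0,13],
    [0,0,0,0,0,0,10],
    [0,0,0,0,0,0,5],
    [0,0,0,0,0,0,5],
  ],
)

```text
t: 6.15
eef_pos: [517.3, 224.6, 157.2]
tcp_rot: [3.141, 0.0, -0.253]
ft_force: [-0.4, -1.5, 0.9]
opening: 0.148
grip_force: 30.0
```

>>> jog_arm(
  motion=[
    [0,0,0,0,0,-2,5],
    [0,0,0,0,0,-4,5],
    [0,0,0,0,0,-7,5],
    [0,0,0,0,0,-10,5],
    [0,0,0,0,0,-13,5],
    [0,0,0,0,0,-16,5],
    [0,0,0,0,0,-18,5],
    [0,0,0,0,0,-18,5],
    [0,0,0,0,0,-16,5],
    [0,0,0,0,0,-13,5],
  ],
)

```text
t: 7.4
eef_pos: [517.3, 224.7, 275.5]
tcp_rot: [-3.141, -0.001, -0.253]
ft_force: [0.3, 0.5, -6.0]
opening: 0.144
grip_force: 30.0
```

>>> jog_arm(
  motion=[
    [0,0,0,0,0,-10,5],
    [0,0,0,0,0,-7,5],
    [0,0,0,0,0,-4,5],
    [0,0,0,0,0,-2,5],
    [0,0,0,0,0,0,5],
    [0,0,0,0,0,0,5],
  ],
)

```text
t: 8.15
eef_pos: [517.2, 224.7, 296.9]
tcp_rot: [3.141, 0.0, -0.253]
ft_force: [-0.2, -0.6, -5.9]
opening: 0.146
grip_force: 30.0
```

Run:
```python
from fit import *
s=env.state();print(s["eef_pos"],np.rad2deg(s["tcp_rot"]),s["t"],s["ft_force"],s["moment"],s["opening"],s["joints"])
r=cam("wrist");save(r,"wrist3.png")
```

```text
[517.23130568 224.69476141 296.88764114] [ 1.79977722e+02  2.48982754e-02 -1.45165409e+01] 8.15 [-0.2095733  -0.58212503 -5.90653655] [ 0.01664912 -0.02951939  0.01751862] 0.14587772094198756 [ 2.92731617e-01  3.99477045e-01  1.70487904e+00 -1.23754946e-04
  1.03780987e+00  2.11695221e+00]
```

View pics/wrist3.png

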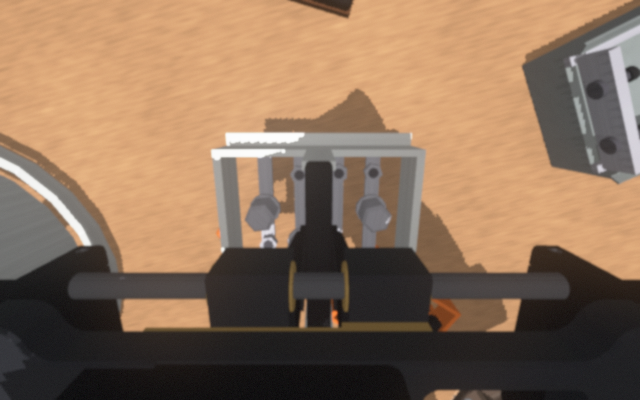

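The sieve hangs level and the nuts are still standing on the bars. Next I turn it to the box's direction and carry it over.

>>> jog_arm(
  motion=[
    [0,0,-1,0,0,0,5],
    [0,0,-2,0,0,0,5],
    [0,0,-3,0,0,0,5],
    [0,0,-4,0,0,0,5],
    [0,0,-4,0,0,0,5],
    [0,0,-4,0,0,0,5],
    [0,0,-4,0,0,0,5],
    [0,0,-3,0,0,0,5],
    [0,0,-1.5,0,0,0,5],
    [0,0,-0.5,0,0,0,5],
  ],
)

```text
t: 9.45
eef_pos: [517.3, 224.7, 297.2]
tcp_rot: [3.141, 0.0, 0.218]
ft_force: [-0.1, -0.0, -5.2]
opening: 0.145
grip_force: 30.0
```

>>> jog_arm(
  motion=[
    [0,0,0,0,0,0,5],
    [0,0,0,-0.7,5,0,5],
    [0,0,0,-1.5,10,0,5],
    [0,0,0,-2.2,15,0,5],
    [0,0,0,-2.9,20,0,5],
    [0,0,0,-3.6,25,0,5],
    [0,0,0,-4.4,30,0,5],
    [0,0,0,-5.1,35,0,5],
    [0,0,0,-5.2,35.6,0,5],
    [0,0,0,-5.2,35.6,0,5],
  ],
)

```text
t: 10.7
eef_pos: [532.6, 9.5, 297.3]
tcp_rot: [3.141, -0.0, 0.217]
ft_force: [1.0, 0.8, -6.0]
opening: 0.141
grip_force: 30.0
```

>>> jog_arm(
  motion=[
    [0,0,0,-5.2,35.6,0,5],
    [0,0,0,-5.2,35.6,0,5],
    [0,0,0,-5.1,35,0,5],
    [0,0,0,-4.4,30,0,5],
    [0,0,0,-3.6,25,0,5],
    [0,0,0,-2.9,20,0,5],
    [0,0,0,-2.2,15,0,5],
    [0,0,0,-1.5,10,0,5],
    [0,0,0,-0.7,5,0,5],
    [0,0,0,0,0,0,5],
  ],
)

```text
t: 11.95
eef_pos: [548.5, -200.9, 297.2]
tcp_rot: [-3.141, 0.0, 0.218]
ft_force: [0.0, -0.4, -5.6]
opening: 0.144
grip_force: 30.0
```

>>> jog_arm(
  motion=[
    [0,0,0,0,0,0,5],
    [0,0,0,0,0,0,5],
  ],
)

```text
t: 12.2
eef_pos: [548.5, -200.6, 297.3]
tcp_rot: [3.142, 0.0, 0.218]
ft_force: [-0.2, 0.4, -5.8]
opening: 0.142
grip_force: 30.0
```

Run:
```python
from fit import *
s=env.state();print(s["eef_pos"],np.rad2deg(s["tcp_rot"]),s["t"],s["ft_force"],s["moment"],s["opening"])
a=np.deg2rad(102.52);ux=np.array([np.cos(a),np.sin(a)]);uy=np.array([-np.sin(a),np.cos(a)]);c=np.array([546.4,-189.3])
print("tcp box",(s["eef_pos"][:2]-c)@ux,(s["eef_pos"][:2]-c)@uy)
for n in("top","wrist"):
    r=cam(n);save(r,n+"4.png");P=cloud(r)
    q=sel(P,420,700,-370,-40,30,230);X=(q[:,:2]-c)@ux;Y=(q[:,:2]-c)@uy;Z=q[:,2]
    m=(Z>165)&(Z<190)&(abs(X)<110)&(abs(Y)<100)
    if m.sum()>20: print(n,"sieve",m.sum(),np.percentile(Z[m],[2,50,98]),np.percentile(X[m],[1,99]),np.percentile(Y[m],[1,99]),rect(q[m]))
    m=(Z>80)&(Z<94);print(" box lat",np.percentile(Y[m],[.5,99.5]),np.percentile(X[m],[.5,99.5]))
```

```text
[ 548.450082   -200.56705552  297.27385752] [1.79998703e+02 2.16224826e-03 1.25140274e+01] 12.2 [-0.17572501  0.36258186 -5.81583036] [0.04887219 0.01796582 0.02949707] 0.14187826564600534
tcp box -11.443546983655585 0.4411448528410047
top sieve 548 [165.77079317 178.25777698 182.52592075] [-6.53364898 65.1627068 ] [-52.47765989  56.86478136] (array([ 539.6, -167.2]), array([110.1,  85. ]), 12.5)
 box lat [-75.47563314  77.1492666 ] [-36.72200692 123.11391061]
wrist sieve 5682 [166.12714556 178.53926844 181.07896727] [-89.00277548  65.14401367] [-55.08259756  22.6948169 ] (array([ 562.3, -198.1]), array([ 83.4, 156.3]), 12.62)
 box lat [-77.3302411   73.89331749] [-122.60892808  120.56840584]
```

View pics/wrist4.png

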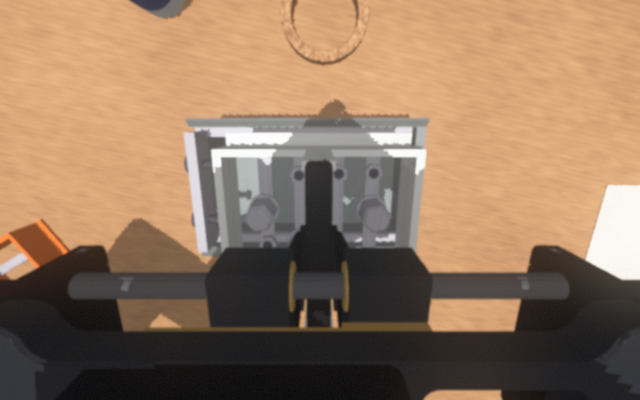

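The wrist view shows the sieve over the channel, parallel to it, with its ends 23 mm short of the bumpers. Both cameras put it about 1.3 mm toward box +y, so I shift 1.2 mm along tool x and lower.

>>> jog_arm(
  motion=[
    [0,0,0,1.2,0,3,5],
    [0,0,0,0,0,6,5],
    [0,0,0,0,0,9,5],
    [0,0,0,0,0,9,5],
    [0,0,0,0,0,8,5],
    [0,0,0,0,0,6,5],
    [0,0,0,0,0,4,5],
    [0,0,0,0,0,2,5],
    [0,0,0,0,0,0,5],
    [0,0,0,0,0,0,5],
  ],
)

```text
t: 13.55
eef_pos: [549.7, -200.8, 250.5]
tcp_rot: [3.141, -0.0, 0.218]
ft_force: [-0.6, -0.1, -6.2]
opening: 0.147
grip_force: 30.0
```

>>> jog_arm(
  motion=[
    [0,0,0,0,0,2,5],
    [0,0,0,0,0,4,5],
    [0,0,0,0,0,3,5],
    [0,0,0,0,0,2,5],
    [0,0,0,0,0,0,5],
  ],
)

```text
t: 14.18
eef_pos: [549.6, -200.8, 239.0]
tcp_rot: [-3.141, 0.0, 0.218]
ft_force: [-0.5, 0.7, -5.7]
opening: 0.142
grip_force: 30.0
```

>>> jog_arm(
  motion=[
    [0,0,0,0,0,2,5],
    [0,0,0,0,0,3,5],
    [0,0,0,0,0,2,5],
    [0,0,0,0,0,2,5],
    [0,0,0,0,0,1,5],
    [0,0,0,0,0,0,5],
  ],
)

```text
t: 14.92
eef_pos: [549.6, -200.7, 229.2]
tcp_rot: [3.142, 0.0, 0.218]
ft_force: [-0.2, -0.6, -6.2]
opening: 0.147
grip_force: 30.0
```

>>> jog_arm(
  motion=[
    [0,0,0,0,0,1,5],
    [0,0,0,0,0,0.7,5],
    [0,0,0,0,0,0,5],
    [0,0,0,0,0,0,5],
  ],
)

```text
t: 15.42
eef_pos: [549.6, -200.8, 227.6]
tcp_rot: [3.141, -0.0, 0.218]
ft_force: [-0.4, 0.1, -5.1]
opening: 0.149
grip_force: 30.0
```

>>> jog_arm(
  motion=[
    [0,0,0,0,0,0.5,5],
    [0,0,0,0,0,0,5],
    [0,0,0,0,0,0,5],
  ],
)

```text
t: 15.8
eef_pos: [549.7, -200.8, 227.2]
tcp_rot: [3.141, -0.0, 0.218]
ft_force: [0.2, -0.1, -4.4]
opening: 0.145
grip_force: 30.0
```

>>> jog_arm(
  motion=[
    [0,0,0,0,0,0.5,5],
    [0,0,0,0,0,0,5],
    [0,0,0,0,0,0,5],
  ],
)

```text
t: 16.18
eef_pos: [549.7, -200.8, 227.2]
tcp_rot: [3.141, -0.001, 0.218]
ft_force: [-2.0, 0.8, 7.2]
opening: 0.14
grip_force: 30.0
```

>>> jog_arm(
  motion=[
    [0,0,0,0,0,0.5,5],
    [0,0,0,0,0,0,5],
    [0,0,0,0,0,0,5],
  ],
)

```text
t: 16.55
eef_pos: [549.8, -200.8, 227.1]
tcp_rot: [3.141, -0.001, 0.218]
ft_force: [-2.6, 1.7, 11.0]
opening: 0.143
grip_force: 30.0
```

The sieve is seated on the ledges with about 11 N down. I ease off slightly, then run the first shake: ±16 mm about mid-travel, against limits of about ±22.

>>> jog_arm(
  motion=[
    [0,0,0,0,16,-0.2,5],
    [0,0,0,0,-16,0,5],
    [0,0,0,0,-16,0,5],
    [0,0,0,0,16,0,5],
    [0,0,0,0,16,0,5],
    [0,0,0,0,-16,0,5],
    [0,0,0,0,-16,0,5],
    [0,0,0,0,16,0,5],
    [0,0,0,0,0,0,5],
    [0,0,0,0,0,0,5],
  ],
)

```text
t: 17.8
eef_pos: [550.3, -201.4, 227.2]
tcp_rot: [3.139, -0.002, 0.218]
ft_force: [1.1, -2.7, 7.1]
opening: 0.145
grip_force: 30.0
```

Run:
```python
from fit import *
s=env.state();print(s["eef_pos"],s["t"],s["ft_force"])
r=cam("top");im=r["color"][130:240,350:490];r2=cam("wrist");save(r2,"wrist5.png")
a=cv2.resize(r2["color"][110:270,170:450],(784,448),interpolation=cv2.INTER_CUBIC);cv2.imwrite("pics/w5c.png",a[...,::-1])
```

```text
[ 550.30779287 -201.38262711  227.16630771] 17.8 [ 1.12400451 -2.73519375  7.07237252]
```

View pics/w5c.png

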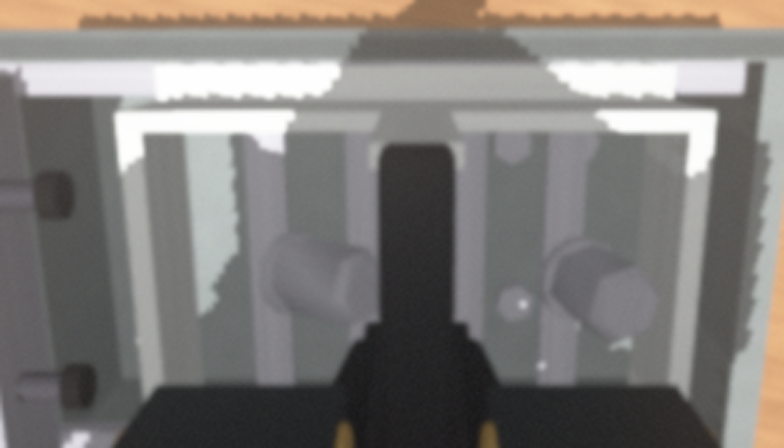

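Shaking works: small nuts now lie in the slots at (513,145) and (515,303), and the wheel nuts stand at (320,275) and (600,290). I'll keep shaking.

>>> jog_arm(
  motion=[
    [0,0,0,0,16,0,5],
    [0,0,0,0,-16,0,5],
    [0,0,0,0,-16,0,5],
    [0,0,0,0,16,0,5],
    [0,0,0,0,16,0,5],
    [0,0,0,0,-16,0,5],
    [0,0,0,0,-16,0,5],
    [0,0,0,0,16,0,5],
    [0,0,0,0,16,0,5],
    [0,0,0,0,-16,0,5],
  ],
)

```text
t: 19.15
eef_pos: [550.6, -202.5, 227.1]
tcp_rot: [3.139, -0.003, 0.216]
ft_force: [0.4, -2.8, 7.8]
opening: 0.148
grip_force: 30.0
```

>>> jog_arm(
  motion=[
    [0,0,0,0,16,0,5],
    [0,0,0,0,-16,0,5],
    [0,0,0,0,-16,0,5],
    [0,0,0,0,16,0,5],
    [0,0,0,0,16,0,5],
    [0,0,0,0,-16,0,5],
    [0,0,0,0,-16,0,5],
    [0,0,0,0,16,0,5],
    [0,0,0,0,0,0,5],
    [0,0,0,0,0,0,5],
  ],
)

```text
t: 20.4
eef_pos: [550.3, -201.4, 227.2]
tcp_rot: [3.139, -0.002, 0.218]
ft_force: [1.2, -2.4, 6.7]
opening: 0.145
grip_force: 30.0
```

Run:
```python
from fit import *
s=env.state();print(s["eef_pos"],s["t"],s["ft_force"])
for n in("scene","top","wrist"):
    r=cam(n);save(r,n+"6.png");P=cloud(r)
    for t in("small_nut0","wheel_nut0"):
        for d in env.recognise(n,t):
            c,w=np.round(d["location"]).astype(int);print(n,t,round(d["score"],2),c,w,np.round(P[w,c]))
A=cv2.resize(cv2.imread("pics/scene6.png")[95:215,190:330],(420,360),interpolation=cv2.INTER_CUBIC)
B=cv2.resize(cv2.imread("pics/wrist6.png")[110:270,170:450],(630,360),interpolation=cv2.INTER_CUBIC)[:,:380]
cv2.imwrite("pics/c6.png",np.hstack([A,cv2.resize(B,(380,360))]))
cv2.imwrite("pics/c6.png",np.vstack([cv2.resize(A,(350,300)),cv2.resize(cv2.imread("pics/wrist6.png")[110:270,170:450],(525,300))[:, :350]])) if 0 else None
```

```text
[ 550.27915996 -201.39592858  227.18103332] 20.4 [ 1.23328156 -2.36400815  6.70848506]
scene small_nut0 0.69 247 328 [762. 191.  38.]
scene wheel_nut0 0.56 238 130 [ 563. -246.   88.]
scene wheel_nut0 0.52 441 332 [484. 370.  33.]
top small_nut0 0.63 333 118 [698.  19. 143.]
top small_nut0 0.3 400 109 [ 772. -161.    7.]
wrist small_nut0 0.62 352 217 [ 530. -246.   11.]
wrist small_nut0 0.57 351 161 [ 591. -229.   12.]
wrist wheel_nut0 0.97 385 213 [ 568. -251.  105.]
wrist wheel_nut0 0.9 287 212 [ 549. -176.   97.]
```

View pics/c6.png

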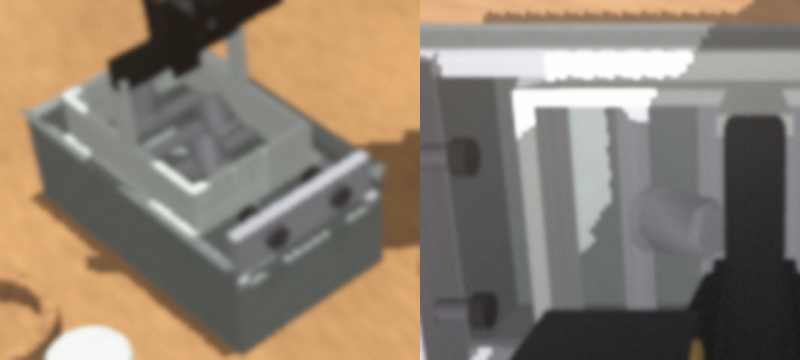

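The view shows the left half of the sieve clear of small nuts, but the gripper hides the rest. I'll shake more, with slightly longer strokes.

>>> jog_arm(
  motion=[
    [0,0,0,0,17,0,5],
    [0,0,0,0,-17,0,5],
    [0,0,0,0,-17,0,5],
    [0,0,0,0,17,0,5],
    [0,0,0,0,17,0,5],
    [0,0,0,0,-17,0,5],
    [0,0,0,0,-17,0,5],
    [0,0,0,0,17,0,5],
    [0,0,0,0,17,0,5],
    [0,0,0,0,-17,0,5],
  ],
)

```text
t: 22.1
eef_pos: [550.6, -202.6, 227.1]
tcp_rot: [3.139, -0.003, 0.216]
ft_force: [1.0, -2.3, 8.7]
opening: 0.146
grip_force: 30.0
```

>>> jog_arm(
  motion=[
    [0,0,0,0,-17,0,5],
    [0,0,0,0,17,0,5],
    [0,0,0,0,17,0,5],
    [0,0,0,0,-17,0,5],
    [0,0,0,0,-17,0,5],
    [0,0,0,0,17,0,5],
    [0,0,0,0,0,0,5],
    [0,0,0,0,0,-0.4,5],
    [0,0,0,0,0,0,5],
  ],
)

```text
t: 23.22
eef_pos: [550.0, -201.0, 227.2]
tcp_rot: [3.14, -0.001, 0.218]
ft_force: [0.8, -1.4, 5.0]
opening: 0.142
grip_force: 30.0
```

>>> jog_arm(
  motion=[
    [0,0,0,0,0,0,20],
    [0,0,0,0,0,0,30],
    [0,0,0,0,0,0,40],
    [0,0,0,0,0,0,40],
    [0,0,0,0,0,-10,40],
    [0,0,0,0,0,-30,40],
    [0,0,0,0,0,-50,40],
    [0,0,0,0,0,-50,40],
    [0,0,0,0,0,-30,40],
    [0,0,0,0,0,0,40],
  ],
)

```text
t: 24.48
eef_pos: [549.7, -200.8, 399.6]
tcp_rot: [3.138, -0.004, 0.218]
ft_force: [-0.4, -0.0, -0.5]
opening: 0.419
grip_force: 0.0
```

Run:
```python
from fit import *
s=env.state();print(s["eef_pos"],s["t"],s["ft_force"])
for n in("wrist","top"):
    r=cam(n);save(r,n+"7.png");P=cloud(r)
    for t in("small_nut0","wheel_nut0"):
        for d in env.recognise(n,t):
            c,w=np.round(d["location"]).astype(int);print(n,t,round(d["score"],2),c,w,np.round(P[w,c]))
    b=sel(P,450,650,-300,-100,172,188);print(n,"bar",len(b),rect(b),np.median(b[:,2]))
B=cv2.resize(cv2.imread("pics/wrist7.png")[100:280,180:460],(784,504),interpolation=cv2.INTER_CUBIC)
cv2.imwrite("pics/c7.png",B)
```

```text
[ 549.70327769 -200.75176282  399.58931341] 24.475 [-0.37384082 -0.02995687 -0.46028038]
wrist small_nut0 0.75 320 170 [ 574. -198.  181.]
wrist small_nut0 0.46 358 148 [ 596. -259.   12.]
wrist wheel_nut0 0.79 298 173 [ 549. -173.   96.]
wrist wheel_nut0 0.61 355 179 [nan nan nan]
wrist wheel_nut0 0.53 323 195 [ 547. -208.  180.]
wrist bar 1193 (array([ 550.9, -201. ]), array([109.3,  13.4]), 12.79) 179.54796499820435
top small_nut0 0.2 389 198 [ 536. -125.    4.]
top wheel_nut0 0.61 451 183 [ 555. -250.  104.]
top wheel_nut0 0.51 196 223 [474. 356.  32.]
top bar 181 (array([ 547.2, -202.6]), array([106.8,  15.5]), 13.1) 179.97565991352758
```

View pics/c7.png

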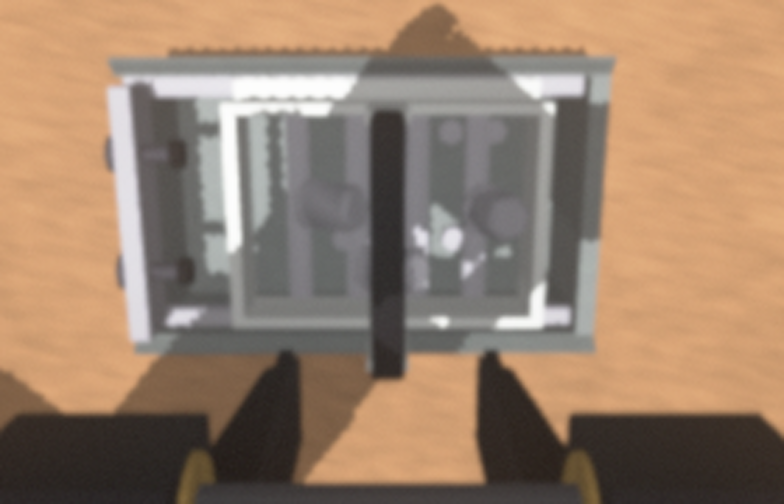

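The view shows the sieve undisturbed, with wheel nuts at (330,205) and (498,215) and a third partly behind the bar at (400,268). Small nuts seem to lie below at (452,132), (495,132), (452,237) and (345,240). I'll check the heights from two viewpoints either side of the bar.

>>> jog_arm(
  motion=[
    [0,0,0,0,30,0,40],
    [0,0,0,0,40,0,40],
    [0,0,0,0,0,0,40],
  ],
)

```text
t: 25.15
eef_pos: [564.9, -271.1, 395.2]
tcp_rot: [-3.141, 0.001, 0.216]
ft_force: [-0.1, 0.9, -0.4]
opening: 0.422
grip_force: 0.0
```

```bash
cat > nuts.py <<'E'
from fit import *
a=np.deg2rad(102.52);ux=np.array([np.cos(a),np.sin(a)]);uy=np.array([-np.sin(a),np.cos(a)]);c=np.array([546.4,-189.3])
def ana(P,sx):
    Z=P[...,2];d=P[...,:2]-c;X=d@ux;Y=d@uy
    for nm,lo,hi,mx,x0 in(("box",7.5,17,110,0),("bar",77,86,69,sx),("wheel",98,112,72,sx)):
        m=((Z>lo)&(Z<hi)&(abs(X-x0)<mx)&(abs(Y)<(49 if nm!="box" else 66))).astype(np.uint8)
        n,l,st,ce=cv2.connectedComponentsWithStats(m,connectivity=4)
        for i in range(1,n):
            if st[i,4]>=5:
                k=l==i;print(" ",nm,st[i,4],"x %.0f..%.0f y %.0f..%.0f z %.0f"%(X[k].min()-x0,X[k].max()-x0,Y[k].min(),Y[k].max(),np.median(Z[k])))
E
python3 - <<'E'
from nuts import *
import cv2
r=cam("wrist");save(r,"wrist8.png");P=cloud(r);np.save("w8.npy",P)
print("shifted");ana(P,-12)
E
```

```text
shifted
  box 61 x -83..-70 y -42..-28 z 12
  box 19 x -47..-44 y -41..-29 z 12
  box 39 x -13..-5 y -39..-28 z 12
  box 5 x -47..-47 y 26..33 z 12
  box 5 x -108..-105 y 65..66 z 14
  bar 57 x 30..47 y -16..-0 z 83
  bar 67 x -56..-39 y -13..11 z 82
  bar 24 x 35..46 y -0..8 z 84
  bar 26 x -11..7 y 17..22 z 83
  bar 43 x 33..69 y 48..49 z 81
  bar 23 x -12..8 y 48..49 z 81
  bar 42 x -50..-15 y 48..49 z 82
  bar 10 x -64..-53 y 48..49 z 81
  wheel 389 x 24..72 y -49..49 z 105
  wheel 217 x -71..-48 y -12..11 z 104
  wheel 34 x -14..-5 y 22..36 z 99
  wheel 149 x -71..3 y 48..49 z 104
```

>>> jog_arm(
  motion=[
    [0,0,0,0,-40,0,40],
    [0,0,0,0,-60,0,40],
    [0,0,0,0,-40,0,40],
    [0,0,0,0,0,0,40],
  ],
)

```text
t: 25.7
eef_pos: [533.7, -129.4, 397.1]
tcp_rot: [-3.141, -0.0, 0.221]
ft_force: [0.6, -0.4, 0.1]
opening: 0.42
grip_force: 0.0
```

Run:
```python
from nuts import *
r=cam("wrist");save(r,"wrist9.png");P=cloud(r)
print("shifted2");ana(P,-12)
s=[cv2.resize(cv2.imread(f"pics/wrist{i}.png")[100:260,x:x+230],(400,278),interpolation=cv2.INTER_CUBIC) for i,x in((8,100),(9,290))]
t=[cv2.convertScaleAbs(q,alpha=1.5,beta=0) for q in s]
cv2.imwrite("pics/c9.png",np.vstack([np.hstack(s),np.hstack(t)]))
st=env.state();print(st["eef_pos"],st["t"])
```

```text
shifted2
  box 21 x -18..-13 y -40..-27 z 12
  box 54 x 7..21 y 23..36 z 11
  bar 105 x 21..47 y -16..9 z 83
  bar 100 x -57..-39 y -13..12 z 82
  bar 57 x -8..16 y 17..27 z 83
  bar 31 x 5..15 y 29..42 z 85
  bar 18 x 54..68 y 48..49 z 83
  bar 43 x 16..51 y 48..49 z 81
  bar 6 x 10..14 y 48..49 z 80
  bar 20 x -8..9 y 48..49 z 84
  bar 49 x -68..-33 y 48..49 z 83
  wheel 50 x 71..71 y -49..17 z 110
  wheel 7 x -72..-72 y -46..-43 z 102
  wheel 6 x -72..-72 y -35..-32 z 104
  wheel 6 x -72..-72 y -32..-28 z 107
  wheel 228 x -72..-48 y -12..10 z 104
  wheel 33 x 18..26 y -9..1 z 99
  wheel 6 x -72..-72 y 19..22 z 101
  wheel 16 x -72..-71 y 24..38 z 106
  wheel 154 x -4..71 y 48..49 z 104
  wheel 78 x -70..-27 y 48..49 z 103
[ 534.14373957 -130.78829245  396.96519547] 25.75
```

View pics/c9.png

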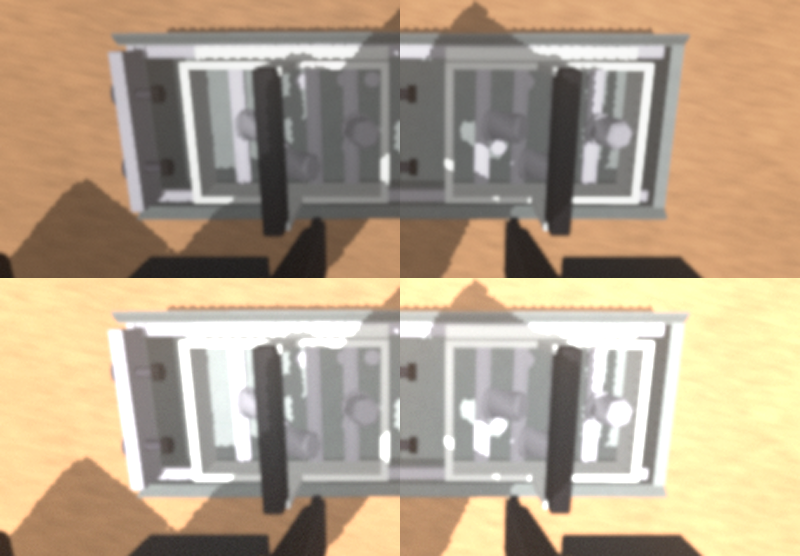

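The depth maps agree. There are five small nuts on the box floor: box x,y ≈ (-77,-35), (-46,-35), (-47,30), (-12,-34) and (14,30). Three wheel nuts stand in the sieve at sieve x,y ≈ (34,-3), (-48,-1) and (0,28), and nothing small is left on the bars. Next I regrip.

>>> jog_arm(
  motion=[
    [0,0,0,0,30,0,40],
    [0,0,0,0,40,0,40],
    [0,0,0,0,0,30,40],
    [0,0,0,0,0,50,40],
    [0,0,0,0,0,45,40],
    [0,0,0,0,0,30,40],
    [0,0,0,0,0,12,40],
    [0,0,0,0,0,2,40],
    [0,0,0,0,0,0,30],
    [0,0,0,0,0,0,22],
  ],
)

```text
t: 27.0
eef_pos: [549.9, -200.9, 228.7]
tcp_rot: [3.14, -0.001, 0.218]
ft_force: [0.0, -0.2, 0.4]
opening: 0.267
grip_force: 0.0
```

>>> jog_arm(
  motion=[
    [0,0,0,0,0,0,18],
    [0,0,0,0,0,0,16],
    [0,0,0,0,0,0,14],
    [0,0,0,0,0,0,10],
    [0,0,0,0,0,0,5],
    [0,0,0,0,0,0,5],
  ],
)

```text
t: 27.75
eef_pos: [549.7, -200.9, 227.8]
tcp_rot: [3.141, -0.0, 0.218]
ft_force: [-1.0, -1.0, 3.9]
opening: 0.148
grip_force: 30.0
```

>>> jog_arm(
  motion=[
    [0,0,0,0,-1.5,0,5],
    [0,0,0,0,-3,0,5],
    [0,0,0,0,-4,0,5],
    [0,0,0,0,-4,0,5],
    [0,0,0,0,-3,0,5],
    [0,0,0,0,-1.5,0,5],
    [0,0,0,0,0,0,5],
  ],
)

```text
t: 28.62
eef_pos: [546.0, -183.9, 227.8]
tcp_rot: [-3.142, -0.0, 0.218]
ft_force: [0.1, -0.5, 5.5]
opening: 0.142
grip_force: 30.0
```

>>> jog_arm(
  motion=[
    [0,0,0,0,-0.5,0,5],
    [0,0,0,0,-0.5,0,5],
    [0,0,0,0,-0.5,0,5],
    [0,0,0,0,0,0,5],
  ],
)

```text
t: 29.12
eef_pos: [545.7, -182.7, 227.8]
tcp_rot: [3.141, -0.0, 0.218]
ft_force: [0.2, -1.8, 5.0]
opening: 0.148
grip_force: 30.0
```

>>> jog_arm(
  motion=[
    [0,0,0,0,-0.5,0,5],
    [0,0,0,0,-0.5,0,5],
    [0,0,0,0,0,0,5],
  ],
)

```text
t: 29.5
eef_pos: [545.5, -181.7, 227.8]
tcp_rot: [3.141, -0.0, 0.218]
ft_force: [1.3, -1.3, 4.9]
opening: 0.145
grip_force: 30.0
```

>>> jog_arm(
  motion=[
    [0,0,0,0,-0.5,0,5],
    [0,0,0,0,-0.5,0,5],
    [0,0,0,0,0,0,5],
  ],
)

```text
t: 29.88
eef_pos: [545.3, -180.7, 227.8]
tcp_rot: [3.141, -0.0, 0.218]
ft_force: [0.3, -2.2, 5.0]
opening: 0.147
grip_force: 30.0
```

>>> jog_arm(
  motion=[
    [0,0,0,0,-0.3,0,5],
    [0,0,0,0,-0.3,0,5],
    [0,0,0,0,0,0,5],
  ],
)

```text
t: 30.25
eef_pos: [545.1, -180.1, 227.8]
tcp_rot: [3.141, -0.0, 0.218]
ft_force: [1.0, -1.9, 5.4]
opening: 0.149
grip_force: 30.0
```

>>> jog_arm(
  motion=[
    [0,0,0,0,-0.3,0,5],
    [0,0,0,0,-0.2,0,5],
    [0,0,0,0,0,0,5],
  ],
)

```text
t: 30.62
eef_pos: [545.0, -179.7, 227.8]
tcp_rot: [3.141, -0.0, 0.218]
ft_force: [0.2, -2.7, 4.7]
opening: 0.144
grip_force: 30.0
```

>>> jog_arm(
  motion=[
    [0,0,0,0,-0.3,0,5],
    [0,0,0,0,-0.2,0,5],
    [0,0,0,0,0,0,5],
  ],
)

```text
t: 31.0
eef_pos: [544.9, -179.2, 227.8]
tcp_rot: [3.141, -0.0, 0.218]
ft_force: [0.1, -1.9, 5.2]
opening: 0.145
grip_force: 30.0
```

>>> jog_arm(
  motion=[
    [0,0,0,0,-0.3,0,5],
    [0,0,0,0,-0.2,0,5],
    [0,0,0,0,0,0,5],
  ],
)

```text
t: 31.38
eef_pos: [544.8, -178.7, 227.8]
tcp_rot: [3.141, -0.0, 0.218]
ft_force: [-0.6, -2.5, 5.1]
opening: 0.147
grip_force: 30.0
```

>>> jog_arm(
  motion=[
    [0,0,0,0,-0.3,0,5],
    [0,0,0,0,-0.2,0,5],
    [0,0,0,0,0,0,5],
  ],
)

```text
t: 31.75
eef_pos: [544.7, -178.3, 227.8]
tcp_rot: [3.141, -0.0, 0.218]
ft_force: [0.5, -2.6, 5.1]
opening: 0.143
grip_force: 30.0
```

>>> jog_arm(
  motion=[
    [0,0,0,0,-0.3,0,5],
    [0,0,0,0,-0.2,0,5],
    [0,0,0,0,0,0,5],
  ],
)

```text
t: 32.12
eef_pos: [544.7, -178.2, 227.8]
tcp_rot: [3.14, -0.001, 0.218]
ft_force: [1.7, -6.2, 4.3]
opening: 0.147
grip_force: 30.0
```

>>> jog_arm(
  motion=[
    [0,0,0,0,-0.3,0,5],
    [0,0,0,0,-0.2,0,5],
    [0,0,0,0,0,0,5],
  ],
)

```text
t: 32.5
eef_pos: [544.7, -178.0, 227.9]
tcp_rot: [3.14, -0.001, 0.218]
ft_force: [1.4, -8.1, 4.1]
opening: 0.147
grip_force: 30.0
```

Contact with the bumpers at sieve x ≈ 11 mm. I build up to about 10 N.

>>> jog_arm(
  motion=[
    [0,0,0,0,-0.3,0,5],
    [0,0,0,0,-0.3,0,5],
    [0,0,0,0,0,0,5],
  ],
)

```text
t: 32.88
eef_pos: [544.7, -177.8, 228.0]
tcp_rot: [3.139, -0.001, 0.218]
ft_force: [1.5, -10.8, 5.1]
opening: 0.142
grip_force: 30.0
```

>>> jog_arm(
  motion=[
    [0,0,0,0,-0.2,0,5],
    [0,0,0,0,0,0,5],
    [0,0,0,0,0,0,5],
    [0,0,0,0,0,0,5],
  ],
)

```text
t: 33.38
eef_pos: [544.7, -177.7, 228.0]
tcp_rot: [3.139, -0.001, 0.218]
ft_force: [0.5, -11.5, 4.5]
opening: 0.146
grip_force: 30.0
```

Held at about 10 N for over half a second. Now I ease off, open, and lift away.

>>> jog_arm(
  motion=[
    [0,0,0,0,0,0,5],
    [0,0,0,0,0.3,0,5],
    [0,0,0,0,0.3,0,5],
    [0,0,0,0,0,0,20],
    [0,0,0,0,0,0,30],
    [0,0,0,0,0,0,40],
    [0,0,0,0,0,0,40],
  ],
)

```text
t: 34.25
eef_pos: [544.3, -176.8, 227.5]
tcp_rot: [-3.141, 0.0, 0.218]
ft_force: [0.3, -0.6, 0.0]
opening: 0.414
grip_force: 0.0
```

>>> jog_arm(
  motion=[
    [0,0,0,0,0,-10,40],
    [0,0,0,0,0,-30,40],
    [0,0,0,0,0,-50,40],
    [0,0,0,0,0,-50,40],
    [0,0,0,0,0,-30,40],
    [0,0,0,0,0,0,40],
    [0,0,0,0,0,0,40],
  ],
)

```text
t: 35.12
eef_pos: [544.0, -176.8, 397.0]
tcp_rot: [-3.141, 0.001, 0.218]
ft_force: [0.4, -0.6, -0.7]
opening: 0.419
grip_force: 0.0
```

Run:
```python
from nuts import *
s=env.state();print(s["eef_pos"],s["t"],s["ft_force"],s["opening"])
r=cam("wrist");save(r,"wrist10.png");P=cloud(r)
b=sel(P,450,650,-300,-100,172,188);q=rect(b);print("bar",len(b),q,np.median(b[:,2]),(q[0]-c)@ux,(q[0]-c)@uy)
ana(P,11)
```

```text
[ 544.02826394 -176.8369718   397.04237665] 35.125 [ 0.40609921 -0.56351859 -0.68355289] 0.41859070046270974
bar 1248 (array([ 545.9, -178.6]), array([109.7,  13.9]), 12.35) 179.50844931293167 10.553948432987562 -1.8314400000654532
  box 32 x -57..-50 y -42..-28 z 12
  box 16 x -18..-14 y -39..-28 z 12
  box 8 x -71..-68 y -39..-31 z 12
  box 19 x -58..-51 y 30..37 z 12
  box 5 x 73..80 y 66..66 z 8
  box 7 x -30..-20 y 65..66 z 9
  box 5 x -93..-88 y 65..66 z 14
  box 9 x -107..-100 y 65..66 z 14
  bar 57 x 23..46 y -16..-4 z 83
  bar 83 x -56..-39 y -14..11 z 81
  bar 32 x 34..47 y -2..8 z 84
  bar 31 x 10..15 y 17..29 z 84
  bar 22 x 10..15 y 31..42 z 84
  bar 65 x 10..68 y 48..49 z 82
  bar 33 x -35..-11 y 48..49 z 82
  bar 40 x -69..-38 y 48..49 z 82
  wheel 273 x 9..72 y -49..49 z 106
  wheel 472 x -72..-10 y -49..49 z 105
  wheel 41 x 19..27 y -11..2 z 99
  wheel 11 x -12..-10 y 26..33 z 99
```

The sieve is at the bumpers (box x 10.6, about 20 mm from the stop plate) and flat, the nuts are where they should be, and the gripper is clear. Handing in.

```bash
python3 -c "
from cell import env
print(env.job_done())"
```

```text
the job is handed in; nothing more can be done
None
```

The job is handed in (no verdict came back): the sieve sits flat and released against the bumpers after a push of about 10 N, with five small nuts measured in the box before the push and the three wheel nuts in the sieve.

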